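Show a robot's battery contacts to the camera

ROBOT

A 7-joint arm with a two-finger parallel gripper is mounted at the origin on the work surface. World frame = base frame: x ahead of the robot, y to its left, z up, the work surface at z = 0. Lengths are in m, angles in rad, forces in N, time in s.
With the tool pointing down it reaches from about 0.375 to 0.925 m from the base axis. Payload 3.1 kg.
Tool frame: the origin (TCP) lies between the finger pads; the fingertips stand 14 mm ahead of it and the grasp point (between the pads) lies 5 mm behind it (arm.tip_extent is the distance from the TCP to the fingertips, in m); z points along the fingers, y is the line along which they close (so a half turn about z gives the same grasp; the last joint's range is limited). The gripper opens to 85 mm and grips with 20 to 120 N. Pads are 22 mm wide; open, the fingers measure 114 mm over their backs; the gripper's body (76 mm by 85 mm) begins 54 mm behind the grasp point. The pads swing forward as they close: fully open they stand 13 mm farther back than shut.
Start: joints at [1.189, 0.383, 0.044, 1.598, -0.018, 1.161, -0.05], TCP at [0.182, -0.624, 0.245] pointing down, gripper open.
Joint ranges: [-2.61, 2.61], [-0.41, 2.15], [-1.48, 1.57], [0, 2.5], [-1.57, 4.71], [0.05, 1.97], [-2.85, 2.85]. Speed limits (rad/s): [2.79, 2.79, 3.14, 3.14, 3.14, 3.14, 3.14].

INTERFACE

Orientations are given as a unit quaternion [x, y, z, w].
In Python, from workcell import arm, eyes, job gives the robot as it stands.
- The arm moves only by the tool step_arm, never from a script. Its argument "deltas" is text: rows parted by semicolons, each of 6 numbers parted by spaces: the shift along the tool's x, y, z in units of 40 mm (1.0 is 40 mm), then the turn, a rotation vector about the tool's x, y, z in units of 5 degrees (1.0 is 5 degrees). In form: x y z ax ay az; .... A call has 1 to 10 rows; each row is the pose to reach, as a shift and turn from the pose commanded when the call began, along the tool's axes at that moment; what a row does not reach only later rows make up. A row lasts 1/12 s, in which the tool goes at most 41.7 mm and 7.16 degrees, less where a joint would pass 70% of its speed; a pose out of reach is approached as far as the arm can. A call with a gripper value outside its range is refused whole. "gripper" is the closure in counts, from 0 (fully open) to 255 (shut), set as the call begins (left out, the last holds). The fingers move at their own pace and stop on an object; "force" is the grip in N (left out, the last holds). Time passes only in rows, so rows that repeat a pose let the fingers close. It gives the time, the measured TCP pose, the force, the opening and the grip force at its end, in the units of the state.
- arm.get_state(): the state, without advancing time (a new reading comes with each control period).
- eyes.get_image(name): name is "scene" or "top" or "wrist"; returns (picture, depth): 384x512x3 uint8, red, green, blue; 384x512 float32, m along the optical axis (not along the pixel's ray), 0 where there is no reading.
- eyes.camera_params(name): a dict with "K" (3x3 intrinsics, pixels), "R" (3x3) and "t" (3): a world point X has camera coordinates R X + t; the wrist camera has in their place "T_tool_cam" (4x4, takes a point from camera to tool coordinates, whose origin is the TCP and whose axes are the flange's). Camera axes: x right, y down, z forward; pixel columns grow to the right and rows downward; lengths in m; the calibration is good to about 2 mm. A picture is of the moment at which its call begins: read the wrist's pose just before it. camera_params takes no time and is no camera call.
- job.hand_in(): hands the job in; it is judged then, once.
The state is a dict: "time_s": time; "joint_positions": joint angles; "joint_velocities": joint speeds; "tau": joint torques, N m; "eef_pos": TCP position; "ee_rot": TCP orientation; "force": force on the tool from outside, world axes, zero at the start; "ft_torque": the same for the moment, N m; "finger_gap": finger opening in m; "grip_force": force on a finger pad.
Only numpy, scipy, OpenCV 4.12 (cv2) and the standard library are available. Lean on these libraries where they do the work, as an engineer would, in place of code of your own. Each camera call takes 0.05 s, during which the arm holds its last target. There are 200 camera calls.

TASK

Pull the orange-capped battery pack straight up out of its wheeled robot, against its spring catch, then tip it and finish holding it up in the gripper with its contact end (the foot) squarely facing the inspection camera, about 10 cm in front of the middle lens and on the camera's line of sight. The program ends while the pack is still held there, at rest and touching nothing but the gripper; do not touch the camera, and leave the blue-capped pack and the other things on the bench where they are.

Things in the scene. Friction and masses are not known exactly. Their poses are not given: they have to be found in the camera images.
- pack_a_mid (a point): Centre (55 mm above the foot) of the orange-capped battery pack: a black box 30 mm (own x) x 44 (own y) x 110 mm (own z, foot to cap), 0.14-0.28 kg, top 22 mm orange. Starts upright in the bay of one wheeled robot, lowest 50 mm inside, 60 mm standing out. Grip it above the deck across its 30 mm (own x). Catch: pull up with 5-15 N, it lets go within 10 mm; pack clear after 50 mm.
- pack_a_foot (a point): Middle of the foot face of the orange-capped pack, the contact end with four brass strips, 55 mm below its centre on its own axis. Own axes as the pack's: z points from foot to cap.
- pack_b_mid (a point): Centre of the blue-capped battery pack, same size and make, standing in the other wheeled robot; leave it alone.
- rover_a: Wheeled robot holding the orange-capped pack, clamped to the bench: black drum, 170 mm across, white ring on top, wheels out to 102 mm from its centre. Origin: middle of its underside, on the bench. Deck 90 mm up; central bay 32 mm (own x) x 46 mm (own y), floor 40 mm up, axes as the pack's. Marker balls to 106 mm high stand on the ring, 55 mm or more off centre along own y.
- rover_b: The other wheeled lab robot, same make, clamped to the bench, carrying the blue-capped pack. Which robot is on the left or right varies.
- camera: Inspection camera on a small stand beyond the robots, fixed: aluminium bar 26 x 92 x 24 mm, black face with three lenses. Origin: middle lens on the face, 120 mm above the bench. Own z is the line of sight, out of the lens, roughly towards the arm and rising 50 degrees above level. Own y along the bar, level. Bar, post and round foot (84 mm across) lie behind and below the face.
- notes: Loose pad of blue notes, 76 x 76 x 14 mm, flat on the bench; bystander. Origin under its centre.
- spare_wheel: Loose spare wheel lying flat, 66 mm across, 24 mm high; bystander. Origin under its centre.
- driver: Loose red screwdriver 200 mm long, lying on the bench; bystander.
- tape: Loose roll of yellow tape, 90 mm across, 24 mm high; bystander.
- jar: Loose jar 60 mm across, 75 mm high; bystander.
- mug: Loose blue mug 80 mm across, 90 mm high; bystander.

How it is judged:
By the outcome, as a careful person would: the job done as asked, in the order asked, and still so for the second after the job is handed in, while the arm keeps its last pose, push and grip.
It also fails if it takes over 37 s, if anything falls off the work surface, if the arm or the gripper's body presses on something with over 40 N, if the wrist force passes 120 N, or if a joint passes its speed limit or range.

## Working session

There is one attempt and no reset: what is moved stays moved. The work goes in short steps, Python scripts to look and compute and a tool call to move; the robot and the scene stay as the last step left them, time stands still between calls to the robot, and variables do not carry over. Pictures are saved under pics/ and viewed, at most 10 in all, crops included, and the job is handed in when it is done.

Besides the shell and the picture viewer there is one more tool, called after "Request:" by a JSON object that holds its "fn" and its "kwargs", one argument or row to a line. step_arm: Moves the arm, as the interface text tells. Its arguments: {"type":"object","properties":{"deltas":{"type":"string"},"gripper":{"type":"number"},"force":{"type":"number"}},"required":["deltas"]}

```bash
mkdir -p pics; ls
python3 - <<'E'
from workcell import arm, eyes, job
import numpy as np, cv2
s=arm.get_state(); print({k:np.round(v,3) for k,v in s.items()})
out=[]
for n in ("scene","top"):
    im,d=eyes.get_image(n); p=eyes.camera_params(n)
    np.savez(f"{n}.npz",im=im,d=d,K=p["K"],R=p["R"],t=p["t"])
    cv2.imwrite(f"pics/{n}.png",im[:,:,::-1])
p=eyes.camera_params("wrist");print(p)
E
```

```text
pics
{'time_s': np.float64(0.0), 'joint_positions': array([ 1.189,  0.384,  0.044,  1.6  , -0.018,  1.161, -0.05 ]), 'joint_velocities': array([0.001, 0.001, 0.002, 0.   , 0.001, 0.001, 0.   ]), 'tau': array([ 0.0000e+00, -4.3346e+01,  1.0250e+00, -2.4952e+01,  1.0000e-02,
        1.1000e-02, -0.0000e+00]), 'eef_pos': array([ 0.182, -0.623,  0.244]), 'ee_rot': array([ 0.99 ,  0.141, -0.   , -0.001]), 'force': array([ 0.056, -0.592, -0.06 ]), 'ft_torque': array([-0.026,  0.049, -0.01 ]), 'grip_force': np.float64(0.0), 'finger_gap': np.float64(0.085)}
{'K': array([[271.66359632,   0.        , 252.89084753],
       [  0.        , 271.66359632, 187.92624746],
       [  0.        ,   0.        ,   1.        ]]), 'T_tool_cam': array([[ 7.40751263e-05, -9.49813337e-01, -3.12817229e-01,
         8.09030206e-02],
       [ 9.99999351e-01, -2.85231226e-04,  1.10285326e-03,
         3.81762473e-05],
       [-1.13672998e-03, -3.12817108e-01,  9.49812700e-01,
        -1.29333625e-01],
       [ 0.00000000e+00,  0.00000000e+00,  0.00000000e+00,
         1.00000000e+00]])}
```

View pics/scene.png

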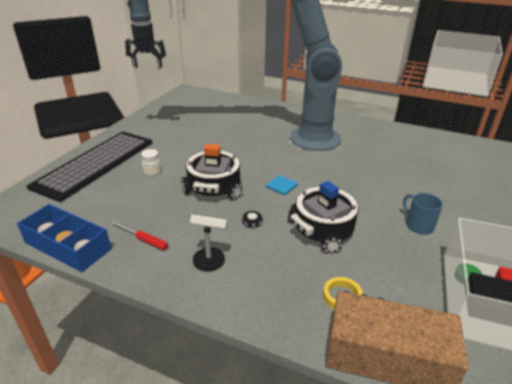

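View pics/top.png

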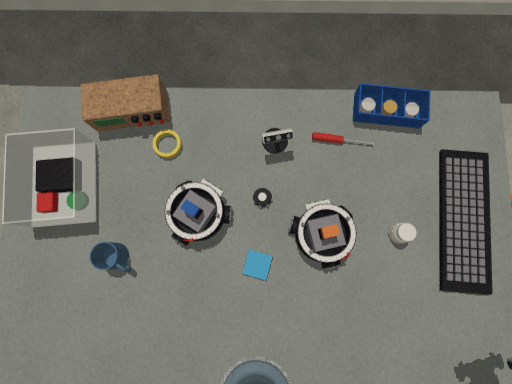

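The scene view shows the orange pack at about (212,150), with the camera bar at (208,222). The top view shows the orange cap at (330,232) in the right-hand rover and the camera bar at (277,137). The blue cap is at (193,209). Next I'll measure these.

```bash
cat > h.py <<'E'
import numpy as np, cv2
def load(n):
    z=np.load(n+".npz"); return z["im"],z["d"],z["K"],z["R"],z["t"]
def cloud(d,K,R,t):
    v,u=np.mgrid[:d.shape[0],:d.shape[1]]
    X=np.stack([(u-K[0,2])/K[0,0]*d,(v-K[1,2])/K[1,1]*d,d],-1)
    return (X-t)@R
def orange(im):
    h=cv2.cvtColor(im,cv2.COLOR_RGB2HSV); return (h[...,0]<16)&(h[...,0]>4)&(h[...,1]>170)&(h[...,2]>100)
E
python3 - <<'E'
from h import *
np.set_printoptions(precision=4,suppress=True)
for n in ("top","scene"):
    im,d,K,R,t=load(n); P=cloud(d,K,R,t)
    print(n,"cam at",-R.T@t, "bench z", np.median(P[300,100:200,2]) if n=="top" else "")
    m=orange(im); b=(225,255,315,350) if n=="top" else (140,170,195,230)
    mm=np.zeros_like(m); mm[b[0]:b[1],b[2]:b[3]]=m[b[0]:b[1],b[2]:b[3]]
    Q=P[mm]; print(len(Q),"z pct",np.percentile(Q[:,2],[5,25,50,75,95]))
    T=Q[abs(Q[:,2]-.150)<.008]; r=cv2.minAreaRect((T[:,:2]*1000).astype(np.float32)); print("top rect",r,cv2.boxPoints(r).tolist(), T.mean(0))
    # white ring of rover a
    h=cv2.cvtColor(im,cv2.COLOR_RGB2HSV)
    # camera bar
    b=(122,155,258,298) if n=="top" else (212,235,186,230)
    S=P[b[0]:b[1],b[2]:b[3]].reshape(-1,3); C=im[b[0]:b[1],b[2]:b[3]].reshape(-1,3)
    k=(S[:,2]>.085)&(S[:,2]<.16); S=S[k];C=C[k]
    print("bar",len(S),S.mean(0),S.min(0),S.max(0)); r=cv2.minAreaRect((S[:,:2]*1000).astype(np.float32));print(r)
    c=S.mean(0);U,sv,Vt=np.linalg.svd(S-c);print(Vt,sv/np.sqrt(len(S)))
    np.savez("bar_"+n,S=S,C=C)
    big=cv2.resize(im[100:290,240:400] if n=="top" else im[130:275,170:280],None,fx=3.6,fy=3.1,interpolation=cv2.INTER_CUBIC) if n=="top" else cv2.resize(im[130:275,170:280],None,fx=4,fy=4,interpolation=cv2.INTER_CUBIC)
    cv2.imwrite(f"pics/{n}_c.png",big[:,:,::-1])
E
```

```text
top cam at [ 0.4022 -0.0113  1.0988] bench z -0.0003532813429003263
141 z pct [0.1451 0.148  0.1491 0.1505 0.1524]
top rect ((467.23895263671875, -196.4845428466797), (27.533451080322266, 42.330177307128906), 15.72757625579834) [[448.25054931640625, -179.843505859375], [459.7247314453125, -220.58889770507812], [486.22735595703125, -213.12557983398438], [474.753173828125, -172.38018798828125]] [ 0.4674 -0.1968  0.1493]
bar 337 [ 0.7444 -0.0554  0.1192] [ 0.7242 -0.1016  0.1004] [ 0.7715 -0.0107  0.1298]
((751.7584838867188, -54.387516021728516), (41.79201126098633, 91.51618194580078), 10.796405792236328)
[[-0.1871  0.9823 -0.0053]
 [ 0.9812  0.1866 -0.0485]
 [ 0.0467  0.0142  0.9988]] [0.0261 0.0095 0.0055]
scene cam at [1.4441 0.3689 0.7612] bench z 
141 z pct [0.1298 0.1373 0.147  0.1519 0.1541]
top rect ((475.5845947265625, -194.1648712158203), (26.13290786743164, 39.557838439941406), 9.190110206604004) [[459.5269470214844, -176.7266845703125], [465.8447570800781, -215.77676391601562], [491.6422424316406, -211.60305786132812], [485.3244323730469, -172.552978515625]] [ 0.479  -0.1933  0.15  ]
bar 435 [ 0.76   -0.0512  0.118 ] [ 0.7304 -0.0997  0.0903] [ 0.7792 -0.0079  0.1299]
((759.7144165039062, -53.62981033325195), (39.14594650268555, 92.4832763671875), 13.297945022583008)
[[-0.2197  0.9755 -0.0091]
 [-0.6298 -0.1347  0.765 ]
 [-0.745  -0.1738 -0.644 ]] [0.0253 0.0106 0.0035]
```

View pics/top_c.png

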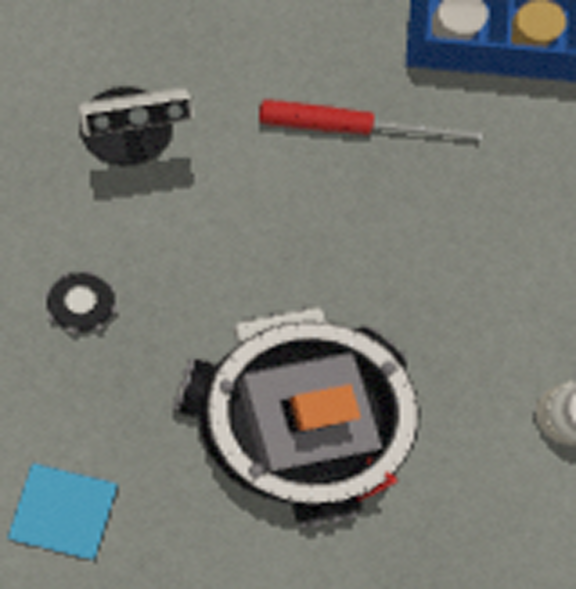

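The top crop shows the orange cap centred at about (327,407) in the crop, with its long side roughly along bench y. The three lenses are at about (100,120), (138,115) and (176,111).

The cap top measures z = 0.149 against an expected 0.150, and its size is 28 x 42 mm against 30 x 44, so the measurement agrees. I'm moving to above the pack with a turn of about 90°.

Request:
{"fn": "step_arm", "kwargs": {
  "deltas": "0.7 -0.6 0 0 0 -1.3; 1.5 -1.2 0 0 0 -2.7; 2.2 -1.9 0 0 0 -4; 3 -2.5 0 0 0 -5.4; 3.7 -3.1 0 0 0 -6.7; 4.4 -3.7 0 0 0 -8; 5.2 -4.3 0 0 0 -9.4; 5.9 -5 0 0 0 -10.7; 6.7 -5.6 0 0 0 -12; 7.4 -6.2 0 0 0 -13.3",
  "gripper": 0,
  "force": 80
}}

```text
time_s: 0.93
eef_pos: [0.3975, -0.3006, 0.245]
ee_rot: [0.748, 0.663, 0.0, -0.0]
force: [1.0, 0.7, 0.3]
finger_gap: 0.0852
grip_force: 0.0
```

```bash
cat >> h.py <<'E'
from scipy.spatial.transform import Rotation as Ro
np.set_printoptions(precision=4,suppress=True)
def delta(s,p,R):
    "tool-unit move from state s to TCP pose p,R(3x3)"
    A=Ro.from_quat(s["ee_rot"]).as_matrix()
    return np.r_[A.T@(np.asarray(p)-s["eef_pos"])/.04, np.degrees(Ro.from_matrix(A.T@R).as_rotvec())/5]
def down(a):
    "tool down, tool y at world angle a deg"
    y=np.array([np.cos(np.radians(a)),np.sin(np.radians(a)),0]);z=np.array([0,0,-1.]);return np.stack([np.cross(y,z),y,z],1)
E
python3 - <<'E'
from h import *
from workcell import arm
print(delta(arm.get_state(),[.468,-.197,.245],down(15.7)))
E
```

```text
[ 2.7831  1.4394  0.     -0.0015 -0.0045 -4.5148]
```

Request:
{"fn": "step_arm", "kwargs": {
  "deltas": "0.8 0.4 0 0 0 -1.3; 1.6 0.8 0 0 0 -2.6; 2.3 1.2 0 0 0 -3.8; 2.78 1.44 0 0 0 -4.5; 2.78 1.44 0 0 0 -4.5; 2.78 1.44 0 0 0 -4.5"
}}

```text
time_s: 1.43
eef_pos: [0.4682, -0.1988, 0.2449]
ee_rot: [0.606, 0.796, -0.0, -0.0]
force: [-0.2, -1.3, 0.6]
finger_gap: 0.0853
grip_force: 0.0
```

```bash
cat >> h.py <<'E'
def wrist(name):
    from workcell import arm,eyes
    s=arm.get_state(); im,d=eyes.get_image("wrist"); p=eyes.camera_params("wrist")
    T=np.array(p["T_tool_cam"]); A=Ro.from_quat(s["ee_rot"]).as_matrix()
    Rw=A@T[:3,:3]; c=A@T[:3,3]+s["eef_pos"]; R=Rw.T; t=-R@c
    np.savez(name,im=im,d=d,K=p["K"],R=R,t=t); cv2.imwrite(f"pics/{name}.png",im[:,:,::-1])
    return s,im,d,p["K"],R,t
E
python3 - <<'E'
from h import *
s,im,d,K,R,t=wrist("w1"); P=cloud(d,K,R,t)
print(s["eef_pos"],s["ee_rot"],s["joint_positions"])
T=P[orange(im)&(d>0)]; print(len(T),np.percentile(T[:,2],[5,25,50,75,95]))
T=T[abs(T[:,2]-np.percentile(T[:,2],90))<.006]; T=T[np.hypot(T[:,0]-.468,T[:,1]+.197)<.06]
r=cv2.minAreaRect((T[:,:2]*1000).astype(np.float32)); print(len(T),r,cv2.boxPoints(r).tolist(),np.median(T,0))
E
```

```text
[ 0.4682 -0.1988  0.2449] [ 0.6059  0.7955 -0.0002 -0.0004] [ 0.7498  0.1469 -0.4624  1.9132  0.0735  1.0987  0.5271]
1754 [0.1376 0.15   0.1506 0.1511 0.1516]
1601 ((469.6296081542969, -197.25035095214844), (29.69830894470215, 44.62954330444336), 13.420425415039062) [[450.0068054199219, -178.9913330078125], [460.3650817871094, -222.40219116210938], [489.2524108886719, -215.50936889648438], [478.8941345214844, -172.0985107421875]] [ 0.4696 -0.1956  0.1507]
```

View pics/w1.png

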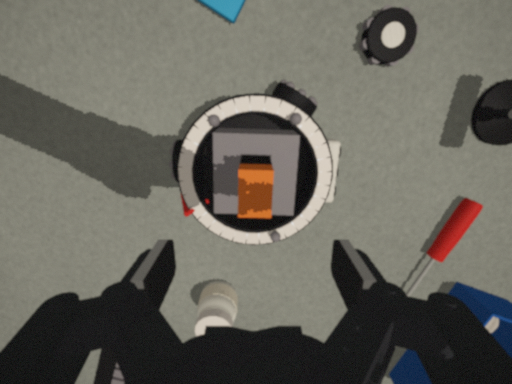

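The wrist view shows the orange cap at (255,190), with the fingers on either side and the marker balls well clear. Its measured size is 29.7 x 44.6 mm with the top at z = 0.151, which is what it should be. I'll descend to a grasp with the TCP at about z = 0.112.

Request:
{"fn": "step_arm", "kwargs": {
  "deltas": "0.03 0.04 0.5 0 0 0.4; 0.03 0.04 1.1 0 0 0.4; 0.03 0.04 1.7 0 0 0.4; 0.03 0.04 2.3 0 0 0.4; 0.03 0.04 2.8 0 0 0.4; 0.03 0.04 3.1 0 0 0.4; 0.03 0.04 3.3 0 0 0.4; 0.03 0.04 3.3 0 0 0.4; 0.03 0.04 3.3 0 0 0.4"
}}

```text
time_s: 2.23
eef_pos: [0.4691, -0.1993, 0.1136]
ee_rot: [0.621, 0.784, -0.0, 0.0]
force: [1.0, 1.0, 0.5]
finger_gap: 0.0856
grip_force: 0.0
```

Request:
{"fn": "step_arm", "kwargs": {
  "deltas": "0 0 0 0 0 0; 0 0 0 0 0 0; 0 0 0 0 0 0; 0 0 0 0 0 0; 0 0 0 0 0 0; 0 0 0 0 0 0; 0 0 0 0 0 0; 0 0 0 0 0 0; 0 0 0 0 0 0; 0 0 0 0 0 0",
  "gripper": 255,
  "force": 70
}}

```text
time_s: 3.07
eef_pos: [0.47, -0.1986, 0.1141]
ee_rot: [0.621, 0.784, 0.0, 0.001]
force: [0.1, 0.6, 5.1]
finger_gap: 0.0296
grip_force: 69.9
```

The grip is good: gap 29.6 mm at 70 N. Next I'll pull straight up.

Request:
{"fn": "step_arm", "kwargs": {
  "deltas": "0 0 -0.08 0 0 0; 0 0 -0.16 0 0 0; 0 0 -0.24 0 0 0; 0 0 -0.34 0 0 0; 0 0 -0.5 0 0 0; 0 0 -0.7 0 0 0; 0 0 -0.9 0 0 0; 0 0 -1.1 0 0 0; 0 0 -1.3 0 0 0; 0 0 -1.5 0 0 0"
}}

```text
time_s: 3.9
eef_pos: [0.4685, -0.1985, 0.1746]
ee_rot: [0.621, 0.784, -0.0, -0.0]
force: [0.4, 0.3, -2.7]
finger_gap: 0.0296
grip_force: 71.0
```

Request:
{"fn": "step_arm", "kwargs": {
  "deltas": "0 0 -0.3 0 0 0; 0 0 -0.6 0 0 0; 0 0 -0.9 0 0 0; 0 0 -1.2 0 0 0; 0 0 -1.5 0 0 0; 0 0 -1.8 0 0 0; 0 0 -2.1 0 0 0; 0 0 -2.4 0 0 0; 0 0 -2.5 0 0 0; 0 0 -2.5 0 0 0"
}}

```text
time_s: 4.73
eef_pos: [0.4701, -0.1987, 0.2751]
ee_rot: [0.621, 0.784, 0.0, 0.002]
force: [-0.1, -0.1, -2.5]
finger_gap: 0.0294
grip_force: 71.1
```

Run:
```python
from h import *
from workcell import eyes
s,im,d,K,R,t=wrist("w2"); P=cloud(d,K,R,t)
print(s["eef_pos"],s["ee_rot"],s["joint_positions"],s["force"])
# inspection camera in the wrist view: points z .085-.145 near (.75,-.055)
def bar(P,im):
    k=(P[...,2]>.085)&(P[...,2]<.15)&(abs(P[...,0]-.75)<.06)&(abs(P[...,1]+.055)<.08); return k
k=bar(P,im); print("wrist bar px",k.sum())
if k.sum(): print(P[k].mean(0),cv2.minAreaRect((P[k][:,:2]*1000).astype(np.float32)), np.argwhere(k).mean(0))
ims=[im]
for n in("scene","top"):
    i2,d2=eyes.get_image(n); p=eyes.camera_params(n); np.savez(n+"2",im=i2,d=d2,K=p["K"],R=p["R"],t=p["t"]); ims.append(i2)
    Q=cloud(d2,p["K"],p["R"],p["t"])[orange(i2)]; Q=Q[Q[:,2]>.16]; print(n,len(Q),Q.mean(0) if len(Q) else '')
m=np.vstack([cv2.resize(np.hstack([ims[0],ims[1]]),(800,300)),]); cv2.imwrite("pics/m2.png",m[:,:,::-1])
```

```text
[ 0.4701 -0.1987  0.2751] [0.6207 0.784  0.0004 0.0015] [ 0.7534  0.118  -0.4627  1.8775  0.0579  1.1559  0.5018] [-0.0718 -0.0896 -2.4976]
wrist bar px 0
scene 56 [ 0.5447 -0.1402  0.3356]
top 44 [ 0.4613 -0.1777  0.3065]
```

View pics/m2.png

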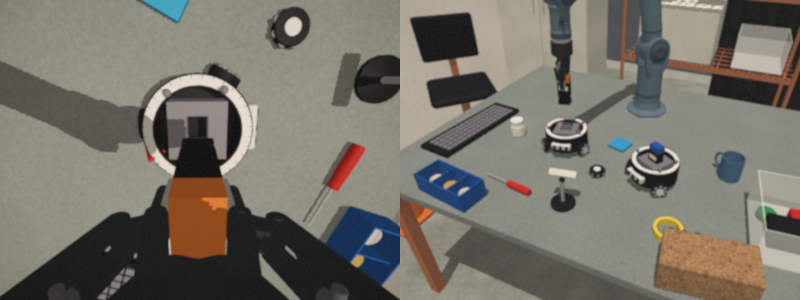

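The pack is out of its bay and hanging at 2.5 N, with the cap at about (197,215) in the left half and the rover bay empty. Next I'll compute the stand-off pose in front of the inspection camera.

```bash
cat >> h.py <<'E'
def goal(lens,a,dist,foot=.074,dxy=(0,0)):
    "TCP pose: tool z = -line of sight; foot is dist ahead of lens"
    a=np.radians(a); e=np.radians(50)
    h=np.array([np.cos(a),np.sin(a),0]); n=-h*np.cos(e)+np.array([0,0,np.sin(e)])
    x=np.array([-np.sin(a),np.cos(a),0]); z=-n; y=np.cross(z,x)
    A=np.stack([x,y,z],1)
    return np.asarray(lens)+n*(dist+foot)-A[:,:2]@np.asarray(dxy), A
E
python3 - <<'E'
from h import *
from workcell import arm
im,d,K,R,t=load("top")
r=R.T@np.linalg.solve(K,[278.3,137.1,1]); c=-R.T@t; L=c+r*(.12-c[2])/r[2]; print("lens",L, d[137,278])
s=arm.get_state()
im,d,K,R,t=load("w2"); P=cloud(d,K,R,t); A=Ro.from_quat(s["ee_rot"]).as_matrix()
Q=(P[orange(im)&(d>0)]-s["eef_pos"])@A; Q=Q[(abs(Q[:,0])<.03)&(abs(Q[:,1])<.03)]; T=Q[Q[:,2]<np.percentile(Q[:,2],20)+.004]
print("cap top in tool z",np.percentile(Q[:,2],[2,10,50]),T.mean(0),T.min(0),T.max(0))
for dist in(.17,):
    p,G=goal([.746,-.056,.12],12,dist); print(p,delta(s,p,G))
E
```

```text
lens [ 0.7397 -0.0582  0.12  ] 1.0181268
cap top in tool z [-0.0402 -0.0398 -0.039 ] [ 0.0061  0.0019 -0.0392] [-0.0169 -0.0132 -0.0647] [ 0.0233  0.0169 -0.0355]
[ 0.5926 -0.0886  0.3069] [ 1.9566  3.6464 -0.8629 -8.0148 -0.0991  0.2381]
```

Request:
{"fn": "step_arm", "kwargs": {
  "deltas": "0.1 0.2 0 -0.4 0 0; 0.3 0.6 -0.1 -1.2 0 0; 0.5 1 -0.2 -2.1 0 0.1; 0.8 1.4 -0.3 -3 0 0.1; 1 1.9 -0.4 -4 0 0.1; 1.2 2.3 -0.5 -5 0 0.1; 1.5 2.7 -0.6 -6 -0.1 0.2; 1.7 3.1 -0.7 -6.9 -0.1 0.2; 1.9 3.5 -0.8 -7.6 -0.1 0.2; 1.96 3.65 -0.86 -8 -0.1 0.24"
}}

```text
time_s: 5.72
eef_pos: [0.5923, -0.086, 0.3056]
ee_rot: [0.591, 0.731, 0.266, 0.214]
force: [-0.3, 1.1, -2.2]
finger_gap: 0.0292
grip_force: 71.0
```

Request:
{"fn": "step_arm", "kwargs": {
  "deltas": "0 0 0 0 0 0; 0 0 0 0 0 0; 0 0 0 0 0 0; 0 0 0 0 0 0; 0 0 0 0 0 0"
}}

```text
time_s: 6.13
eef_pos: [0.5933, -0.0892, 0.3077]
ee_rot: [0.592, 0.73, 0.265, 0.216]
force: [0.3, -0.2, -2.0]
finger_gap: 0.0293
grip_force: 71.0
```

Run:
```python
from h import *
s,im,d,K,R,t=wrist("w3"); print(s["eef_pos"],s["ee_rot"],s["joint_positions"])
p,G=goal([.746,-.056,.12],12,.17); print(p,delta(s,p,G))
P=cloud(d,K,R,t)
k=(P[...,2]>.09)&(P[...,2]<.15)&(abs(P[...,0]-.75)<.06)&(abs(P[...,1]+.055)<.08)
S=P[k]; print(k.sum(),S.mean(0),S.min(0),S.max(0),np.argwhere(k).min(0),np.argwhere(k).max(0))
cv2.imwrite("pics/w3b.png",cv2.resize(im,(768,576),interpolation=cv2.INTER_CUBIC)[:,:,::-1])
```

```text
[ 0.5933 -0.0892  0.3077] [0.5915 0.7302 0.2653 0.2156] [ 0.7522 -0.0323 -0.5193  2.1077 -0.6432  0.4978  0.9205]
[ 0.5926 -0.0886  0.3069] [ 0.017  -0.0232  0.0066 -0.0032  0.0142  0.0008]
981 [ 0.7402 -0.044   0.12  ] [ 0.7258 -0.0819  0.1015] [ 0.7744 -0.0074  0.1276] [123 241] [175 260]
```

View pics/w3b.png

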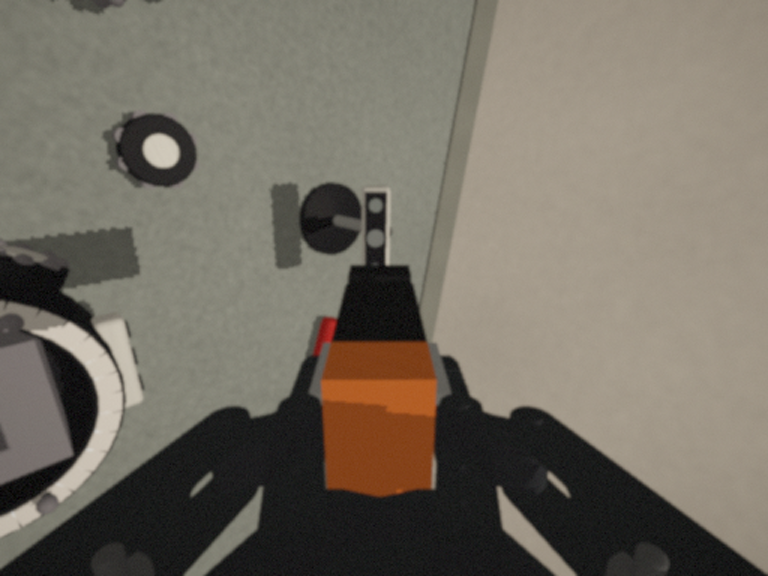

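The wrist view, scaled by 1.5, shows lenses at (375,205) and (375,238), with the third just hidden by the pack at about (375,267). The middle lens is therefore at about (249.8,158.5) in raw pixels. I'll locate it with depth and fit the face plane and bar direction.

Run:
```python
from h import *
im,d,K,R,t=load("w3"); P=cloud(d,K,R,t)
k=(P[...,2]>.09)&(P[...,2]<.15)&(abs(P[...,0]-.75)<.06)&(abs(P[...,1]+.055)<.08)
g=im.max(2); v,u=np.nonzero(k)
print("col profile rows125-170",[(c,int(np.median(g[128:170,c])),round(float(np.median(d[128:170,c])),4)) for c in range(238,264)])
f=k.copy(); f[:,:243]=0; f[:,256:]=0; f[:127]=0; f[172:]=0
S=P[f]; c=np.median(S,0)
for _ in range(4):
    q=S-c; w=np.linalg.svd(q-q.mean(0),full_matrices=False)[2][2]; r=(q-q.mean(0))@w; S=S[abs(r)<.004]; c=S.mean(0)
w=w*np.sign(w[2]); print("n",w,"elev",np.degrees(np.arcsin(w[2])),"a",np.degrees(np.arctan2(-w[1],-w[0])),len(S),r.std())
# ray of middle lens onto plane and z=.12
C=-R.T@t; ray=R.T@np.linalg.solve(K,[249.8,158.5,1])
print("lens plane",C+ray*((c-C)@w)/(ray@w),"z.12",C+ray*(.12-C[2])/ray[2])
# bar direction: dark/white edge column per row, in 3D with z=.12
e=[]
for row in range(128,172):
    gr=g[row,246:264].astype(int); j=np.argmax(np.diff(gr))+246.5; ray1=R.T@np.linalg.solve(K,[j,row,1]); e.append((C+ray1*(.128-C[2])/ray1[2])[:2])
e=np.array(e,np.float32); l=cv2.fitLine(e,cv2.DIST_HUBER,0,.01,.01).ravel(); print("bar yaw a",np.degrees(np.arctan2(-l[0],l[1])),l)
for n in("bar_scene","bar_top"):
    z=np.load(n+".npz");print(n,cv2.minAreaRect((z["S"][:,:2]*1000).astype(np.float32))[2])
```

```text
col profile rows125-170 [(238, 90, 0.4951), (239, 97, 0.5008), (240, 113, 0.5033), (241, 125, 0.3737), (242, 118, 0.3736), (243, 90, 0.3714), (244, 51, 0.3716), (245, 34, 0.3719), (246, 49, 0.3717), (247, 59, 0.3716), (248, 74, 0.3719), (249, 84, 0.3726), (250, 87, 0.3717), (251, 83, 0.3713), (252, 74, 0.3723), (253, 56, 0.372), (254, 48, 0.3716), (255, 37, 0.3713), (256, 71, 0.3715), (257, 132, 0.3729), (258, 171, 0.3735), (259, 175, 0.3897), (260, 155, 0.5435), (261, 139, 0.5468), (262, 136, 0.5492), (263, 136, 0.5509)]
n [-0.6444 -0.1219  0.7549] elev 49.01804107932729 a 10.715706186110351 584 0.0009217438315199205
lens plane [ 0.7418 -0.0566  0.121 ] z.12 [ 0.7427 -0.0567  0.12  ]
bar yaw a -167.61765 [ 0.2144 -0.9767  0.7473 -0.0523]
bar_scene 13.297945022583008
bar_top 10.796405792236328
```

```bash
cat >> h.py <<'E'
def packfit(name,s):
    im,d,K,R,t=load(name); P=cloud(d,K,R,t); A=Ro.from_quat(s["ee_rot"]).as_matrix(); Q=(P-s["eef_pos"])@A
    ok=(d>0)&(abs(Q[...,0])<.04)&(abs(Q[...,1])<.03)
    side=ok&(Q[...,0]>.014)&(Q[...,2]>-.03)&(Q[...,2]<.068)&(abs(Q[...,1])<.011)
    top=ok&orange(im)&(Q[...,2]<-.03)&(Q[...,2]>-.05)&(abs(Q[...,0])<.017)&(abs(Q[...,1])<.012)
    for nm,m in(("side",side),("top",top)):
        S=Q[m]
        for _ in range(4):
            c=S.mean(0); w=np.linalg.svd(S-c,full_matrices=False)[2][2]; r=(S-c)@w; S=S[abs(r)<max(2.5*r.std(),.001)]
        print(nm,len(S),"centre",c,"normal",w*np.sign(w[np.argmax(abs(w))]),"std",r.std())
    b=Q[ok&(Q[...,0]>.01)]; print("foot z max",np.percentile(b[:,2][b[:,2]<.09],[98,99.5]))
    for z0 in(-.03,.03,.045,.06):
        y=Q[ok&(abs(Q[...,2]-z0)<.006)&(Q[...,0]>.016)][:,1]; print(z0,len(y),(y.min()+y.max())/2,np.ptp(y))
E
python3 - <<'E'
from h import *
from workcell import arm
s=arm.get_state(); packfit("w3",s)
p,G=goal([.7422,-.0568,.12],12,.10,foot=.073); print(p,delta(s,p,G))
E
```

```text
side 2618 centre [0.0231 0.     0.0026] normal [ 1.     -0.0043 -0.0011] std 0.00026839274257397643
top 3471 centre [ 0.0021  0.     -0.0359] normal [0.0017 0.     1.    ] std 0.00047656410610837584
foot z max [0.0545 0.0673]
-0.03 1672 0.0004960095359854361 0.030064506094346417
0.03 322 0.00043198936175393044 0.029887507611623558
0.045 100 0.00033946835732225327 0.030048352691919418
0.06 339 0.0004168918057287129 0.029788897168237738
[ 0.6334 -0.0799  0.2525] [ 0.0179 -0.0999  1.7201 -0.0011  0.0142  0.002 ]
```

The pack is square to the tool, within 0.3°, with the foot about 74 mm ahead of the TCP. Next is the final approach along the line of sight.

Request:
{"fn": "step_arm", "kwargs": {
  "deltas": "0 -0.03 0.1 0 0 0; 0 -0.06 0.3 0 0 0; 0 -0.1 0.5 0 0 0; 0 -0.11 0.75 0 0 0; 0 -0.11 1 0 0 0; 0 -0.11 1.2 0 0 0; 0 -0.11 1.4 0 0 0; 0 -0.11 1.55 0 0 0; 0 -0.11 1.65 0 0 0; 0 -0.11 1.7 0 0 0"
}}

```text
time_s: 7.02
eef_pos: [0.6329, -0.0799, 0.252]
ee_rot: [0.591, 0.73, 0.266, 0.215]
force: [-0.8, -0.5, -2.7]
finger_gap: 0.0292
grip_force: 71.1
```

Request:
{"fn": "step_arm", "kwargs": {
  "deltas": "0 0 0 0 0 0; 0 0 0 0 0 0; 0 0 0 0 0 0; 0 0 0 0 0 0; 0 0 0 0 0 0; 0 0 0 0 0 0; 0 0 0 0 0 0; 0 0 0 0 0 0"
}}

```text
time_s: 7.68
eef_pos: [0.6327, -0.0803, 0.2529]
ee_rot: [0.591, 0.73, 0.265, 0.216]
force: [0.6, 0.7, -2.7]
finger_gap: 0.0291
grip_force: 71.1
```

Run:
```python
from h import *
from workcell import eyes
s,im,d,K,R,t=wrist("w4"); print(s["eef_pos"],s["ee_rot"],s["joint_velocities"],s["force"])
packfit("w4",s)
p,G=goal([.7422,-.0568,.12],12,.10,foot=.074,dxy=(.001,.0004)); print(delta(s,p,G))
i2,_=eyes.get_image("scene")
a=cv2.resize(im,(512,384)); b=cv2.resize(i2[130:280,130:290],(410,384))
m=cv2.resize(np.hstack([a,b]),(800,333)); cv2.imwrite("pics/m4.png",m[:,:,::-1])
```

```text
[ 0.6327 -0.0803  0.2529] [0.5913 0.7303 0.2655 0.2157] [ 0.0003  0.0005 -0.0005  0.      0.0004 -0.     -0.0008] [ 0.557   0.6528 -2.6896]
side 2611 centre [0.0232 0.     0.0026] normal [ 1.     -0.004  -0.0007] std 0.0002654099260488307
top 3479 centre [ 0.0022  0.     -0.036 ] normal [ 0.0014 -0.0001  1.    ] std 0.00047909655408024646
foot z max [0.0546 0.0675]
-0.03 1665 0.0005772266793732722 0.030071145074707525
0.03 315 0.0005461893082732133 0.029978122118269394
0.045 103 0.0006599293824075406 0.02962520396347608
0.06 340 0.00045465939203390843 0.029915205359209728
[-0.0192  0.0007 -0.0053  0.0014  0.0117  0.006 ]
```

View pics/m4.png

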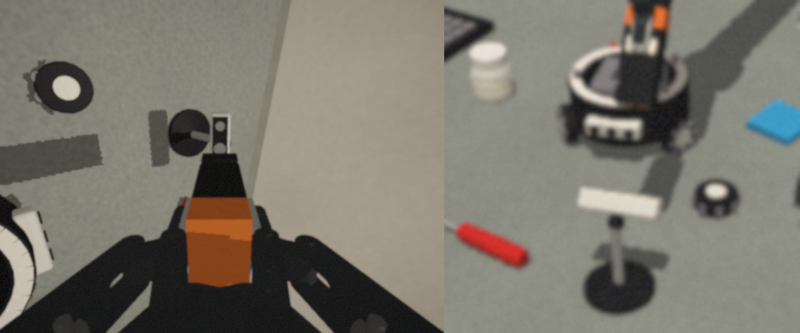

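The left half shows the pack's foot at about (220,153), in line with the lens column at 220. The right half shows the pack held clear in front of the camera with everything else in place. The pose error is under 1 mm, it is at rest, and the only force is the pack's own weight, so I'm handing it in.

```bash
python3 -c "
from workcell import job
print(job.hand_in())"
```

```text
the job is handed in; nothing more can be done
None
```

The orange-capped pack is out of its robot and held at rest with its foot squarely facing the camera, about 10 cm in front of the middle lens by my measurements; handed in about 8 s into the 37 s limit, result not shown.

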